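# Close the vial stand's jaw to the gauge with its knurled wheel

## Robot

A 6-joint arm with a two-finger parallel gripper is mounted at the origin on a cart in front of the work surface, level with it; the furniture and walls round the work are solid. World frame = base frame: x ahead of the robot, y to its left, z up, the work surface at z = 0. Lengths are in m, angles in degrees, forces in N, time in s.
With the tool pointing down it reaches from about 0.35 to 0.875 m from the base axis. Payload 4.2 kg.
Tool frame: the origin (TCP) lies midway between the tips of the shut fingers; the grasp point (between the pads) lies 19 mm behind it (hold_point_z is the z of the grasp point in the tool frame, in m); z points along the fingers, y is the direction in which the jaws open and shut (so a half turn about z gives the same grasp; the last joint's range is limited). The gripper opens to 87 mm and grips with 3 to 60 N. Pads are 19 mm wide; open, the fingers measure 117 mm over their backs; the gripper's body (75 mm by 190 mm) begins 51 mm behind the grasp point.
Start: joints at [-49.068, 22.042, 0.453, 0, -68.411, -14.817], TCP at [0.275, -0.561, 0.223] pointing down, gripper open.
Joint ranges: [-179.83, 179.83], [-69.29, 118.12], [-61.27, 80.66], [-181.25, 117.63], [-171.15, -9.14], [-177.46, 177.46]. Speed limits (degrees/s): [159.86, 159.86, 180, 180, 180, 180].

## Interface

Orientations are given as a 3x3 rotation matrix whose columns are the frame's x, y, z axes.
In Python, from station import * gives the robot as it stands. The module is installed in compiled form; this text tells all that it offers.
- The arm moves only by the tool jog_arm, never from a script. Its argument "moves" is a list of rows, each a list of 7 numbers: the closure, from -1 (fully open) to 1 (shut), then the shift along the tool's x, y, z in m, then the turn, a rotation vector about the tool's x, y, z in rad. In form: [[gripper, x, y, z, wx, wy, wz], ...]. A call has exactly 10 rows; each row is the pose to reach, as a shift and turn from the pose commanded when the call began, along the tool's axes at that moment; what a row does not reach only later rows make up. A row lasts 1/12 s, in which the tool goes at most 41.7 mm and 7.16 degrees, less where a joint would pass 70% of its speed; a pose out of reach is approached as far as the arm can. A call with a gripper value outside its range is refused whole. The fingers move at their own pace and stop on an object; the grip force is fixed at half the most. Time passes only in rows, so rows that repeat a pose let the fingers close, or fill a call up. It gives the time, the measured TCP pose, the force and the opening at its end, in the units of the state.
- sense(): the state, without advancing time (a new reading comes with each control period).
- capture(name): name is "scene" or "top" or "wrist"; returns a dict with "frame" (420x560x3 uint8, red, green, blue), "fov_y" (degrees; the focal length in pixels is half the picture's height over the tangent of half this angle, whatever the lens; pixels are square), "cx", "cy" (the principal point, pixels), "k1" (the pictures are not rectified: a ray, as slopes to the right and down, at radius r is drawn at 1 + k1 r^2 times it, then the intrinsics apply), "world_from_camera" (4x4, takes a point from camera to world coordinates). Camera axes: x right, y down, z forward; pixel columns grow to the right and rows downward; lengths in m; the calibration is good to about 2 mm. A picture is of the moment at which its call begins. There is no depth.
- finish_job(): hands the job in, once; it reports no verdict.
The state is a dict: "time_s": time; "joints": joint angles; "joint_velocities": joint speeds; "effort": joint torques, N m; "tcp_pos": TCP position; "ee_rot": TCP orientation; "wrist_force": force on the tool from outside, world axes, zero at the start; "moment": the same for the moment, N m; "gripper_width": opening from 0.0 (shut) to 1.0 (fully open).
Only numpy, scipy, OpenCV 4.12 (cv2) and the standard library are available. Lean on these libraries where they do the work, as an engineer would, in place of code of your own. Each camera call takes 0.05 s, during which the arm holds its last target.

## Task

Close the gap of the vial stand: with a fingertip pressed lightly on top of its knurled wheel, roll the wheel until the pointed tip on the sliding jaw stands exactly opposite the pointed tip of the dark gauge block, then take the hand away. Move the jaw only by rolling the wheel, never by pushing the jaw itself. The vial stays standing in the gap untouched, and nothing is grasped, lifted or knocked out of place.

Things in the scene. Friction and masses are not known exactly. Their poses are not given: they have to be found in the camera images.
- stand: vial stand, bolted down: aluminium base plate 100 x 240 x 14 mm, grey fixed jaw at one end (56 mm high), grey sliding jaw on two steel rods, knurled wheel between two grey cheeks (52 mm high) at the other end. Origin: centre of its underside. Its y axis runs from the wheel (axle at y = -85 mm) to the fixed jaw (inner face y = +85 mm); x points away from the robot, z up
- wheel: knurled steel wheel, 50 mm diameter, 22 mm wide, axle along the stand's x axis; origin at its centre, 47 mm above the worktop. Rubbing its top towards the fixed jaw (stand +y) closes the jaw, the other way opens it: the jaw goes the same way, 0.6 mm per mm of fingertip travel if nothing slips. It turns at about 1 N at the rim and stays where it is left; several strokes may be needed
- wheel_top (a point): top of the wheel's rim at mid-width, 72 mm above the worktop, 20 mm above the cheeks; the place to press. The wheel does not yield downward and its knurling grips well: press lightly from above (3 to 10 N) and rub level along the stand's y axis; a blunt fingertip keeps contact while some part of it is over the top
- jaw: grey sliding jaw, 68 x 22 mm, top 57 mm above the worktop; slides along the stand's y axis, towards the fixed jaw as it closes (travel 50 mm). Origin: in the plane of the worktop, on the stand's middle line, at the y of its pointer; its gripping face is 10 mm further along +y
- jaw_tip (a point): the end of the steel pointer on the robot's side of the sliding jaw, 22 mm above the worktop; a 14 mm wide pointed tip that points towards the robot (the stand's -x)
- gauge: dark gauge block, 16 x 14 x 14 mm with a small screw on top, fixed on the ledge on the robot's side of the stand; origin: centre of its underside, axes as the stand's. Its pointed tip faces the jaw (+x), at the block's y = 0, and marks where the jaw's pointer must come to: 10 to 36 mm further along the stand's +y than at the start
- gauge_tip (a point): the point of the gauge's tip, 22 mm above the worktop, 1 mm from the track of the jaw's pointer
- vial: a clear vial with a black cap, 28 mm in diameter, 60 mm high, standing loose on the base plate in the gap, close to the fixed jaw; origin: centre of its underside (14 mm above the worktop). With the jaw at the gauge there is still at least 6 mm between them
- second_vial: another loose vial, 28 mm in diameter, 60 mm high, standing on the worktop behind the stand (bystander); origin: centre of its underside
- cap: a loose white jar cap, 65 mm across, 16 mm high, behind the stand (bystander); origin: centre of its underside
- syringe: a syringe, 104 mm long, lying in front of the stand (bystander); origin: centre of its underside
- pen: a marker pen, 135 mm long, lying to the right (bystander); origin: centre of its underside
- meter: a hand-held meter, 129 x 64 x 23 mm, lying to the right (bystander); origin: centre of its underside
Not all that is in view belongs to the job. What is shaped like the vial but orange, purple or yellow is not meant.

How it is judged (in metres and radians):
On the way:
1. a fingertip presses on the knurled wheel (contact force between the fingers and wheel above 1 N), for 0.2 s.
At the end, for the whole second after the job is handed in: the jaw's pointer is within 2.5 mm of the gauge's tip along the stand, at rest, and the vial still stands upright within 6 mm of where it was (y of jaw_tip in the frame of gauge between -0.0025 and 0.0025 m and linear speed of jaw below 0.003 m/s and angle between vial's own z axis and vertical below 0.1 rad and distance of vial from where it was at the start of the episode below 0.006 m); the robot touches nothing.
It fails at once if the jaw is pushed directly by the robot (contact force between any of the fingers, the arm and jaw above 1.5 N).
It fails at once if the wheel is pressed with more than 40 N (contact force between the fingers and wheel above 40 N).
It fails at once if the vial in the gap is touched, tipped, pushed more than 6 mm or lifted (contact force between the fingers and vial above 1 N or angle between vial's own z axis and vertical above 0.2 rad or distance of vial from where it was at the start of the episode above 0.006 m).
It fails at once if a bystander is moved more than 15 mm (distance of any of second_vial, cap, syringe, pen, meter from where it was at the start of the episode above 0.015 m).
It also fails if it takes over 51 s, if anything falls off the work surface, if the arm or the gripper's body presses on something with over 40 N, if the wrist force passes 120 N, or if a joint passes its speed limit or range.

## Working session

There is one attempt and no reset: what is moved stays moved. The work goes in short steps, Python scripts to look and compute and a tool call to move; the robot and the scene stay as the last step left them, time stands still between calls to the robot, and variables do not carry over. Pictures are saved under pics/ and viewed, and the job is handed in when it is done.

Besides the shell and the picture viewer there is one more tool, called by a JSON object that holds its "fn" and its "kwargs", one argument or row to a line. jog_arm: Moves the arm, as the interface text tells. Its arguments: {"type":"object","properties":{"moves":{"type":"array"}},"required":["moves"]}

```bash
mkdir -p pics; cat > h.py <<'E'
from station import *
import numpy as np, cv2
def snap(n,fn):
    c=capture(n); cv2.imwrite('pics/'+fn,c['frame'][:,:,::-1]); np.save('pics/'+fn+'.npy',c,allow_pickle=True); return c
def load(fn): return np.load('pics/'+fn+'.npy',allow_pickle=True).item()
def K(c):
    h,w=c['frame'].shape[:2]; f=h/2/np.tan(np.radians(c['fov_y'])/2)
    return np.array([[f,0,c['cx']],[0,f,c['cy']],[0,0,1.]]), np.array([c['k1'],0,0,0.])
def ray(c,uv):
    k,d=K(c); p=cv2.undistortPoints(np.array([[uv]],float),k,d)[0,0]
    T=c['world_from_camera']; v=T[:3,:3]@np.array([p[0],p[1],1]); return T[:3,3],v
def onz(c,uv,z):
    o,v=ray(c,uv); return o+v*(z-o[2])/v[2]
def proj(c,P):
    k,d=K(c); T=np.linalg.inv(c['world_from_camera']); r,_=cv2.Rodrigues(T[:3,:3])
    return cv2.projectPoints(np.array([P],float),r,T[:3,3],k,d)[0][0,0]
E
python3 - <<'E'
from h import *
for n in ['scene','top','wrist']:
    c=snap(n,n+'0.png'); print(n,c['fov_y'],c['k1'],np.round(c['world_from_camera'],3).tolist())
s=sense(); print(s)
E
```

```text
scene 54.72458077349927 0.023978637314357457 [[0.525, -0.498, 0.69, -0.064], [-0.851, -0.298, 0.433, -0.49], [-0.01, -0.815, -0.58, 0.582], [0.0, 0.0, 0.0, 1.0]]
top 48.568134475571696 -0.1273078937556463 [[0.002, -0.997, 0.076, 0.442], [-1.0, -0.004, -0.026, -0.094], [0.026, -0.076, -0.997, 1.118], [0.0, 0.0, 0.0, 1.0]]
wrist 59.09587390839587 -0.023388860872715668 [[-0.44, 0.856, 0.272, 0.2], [0.898, 0.419, 0.136, -0.599], [0.002, 0.304, -0.953, 0.385], [0.0, 0.0, 0.0, 1.0]]
{'time_s': 0.15, 'joints': array([-4.90676081e+01,  2.20815795e+01,  3.99146313e-01, -1.97511455e-02,
       -6.84113212e+01, -1.48156245e+01]), 'joint_velocities': array([-0.00579494, -0.09264689,  0.21439821,  0.07625409, -0.08336148,
        0.0075742 ]), 'effort': array([ 4.72785996e-04, -3.91051233e+01,  1.87586832e+01,  4.22243938e+00,
        1.23249888e-02, -1.36615868e-04]), 'tcp_pos': array([ 0.27493512, -0.56078839,  0.22171255]), 'ee_rot': array([[-8.97954688e-01, -4.40087139e-01, -8.29889989e-04],
       [-4.40087908e-01,  8.97953530e-01,  1.44620594e-03],
       [ 1.08746009e-04,  1.66385196e-03, -9.99998610e-01]]), 'wrist_force': array([ 0.1521789 ,  0.63156553, -0.56297654]), 'moment': array([ 0.00144941, -0.01864916,  0.00815456]), 'gripper_width': 0.9978654184693384}
```

View pics/scene0.png

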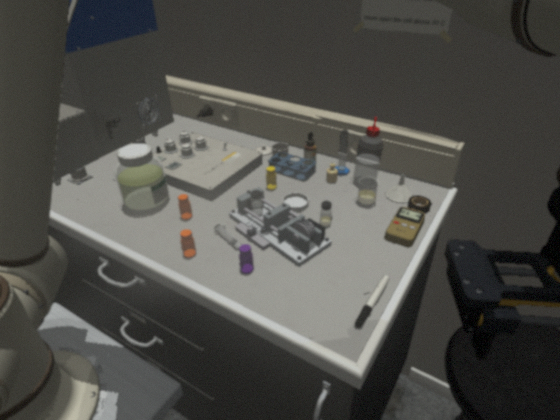

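View pics/top0.png

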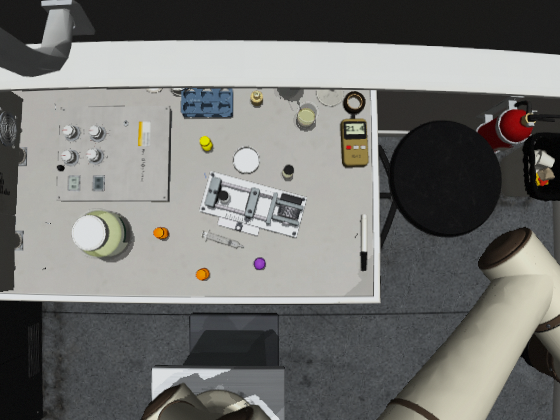

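View pics/wrist0.png

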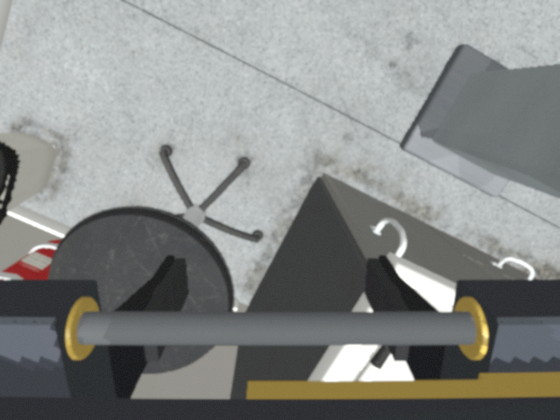

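The top view shows the stand at about (255,205), with the wheel at its right end near (290,208) and the vial at its left end near (222,197). The syringe lies in front at (222,240). I'll enlarge it.

```bash
python3 - <<'E'
from h import *
c=load('top0.png'); f=c['frame'][165:255,190:315,::-1]
cv2.imwrite('pics/top0z.png',cv2.resize(f,None,fx=6.4,fy=6.4,interpolation=cv2.INTER_CUBIC))
c=load('scene0.png'); f=c['frame'][175:275,205:335,::-1]
cv2.imwrite('pics/scene0z.png',cv2.resize(f,None,fx=6,fy=6,interpolation=cv2.INTER_CUBIC))
E
```

```text
(no output)
```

View pics/top0z.png

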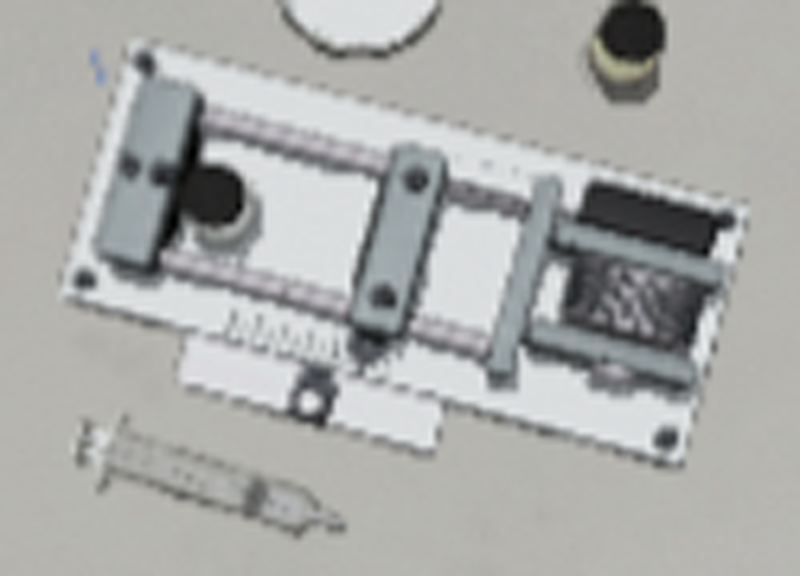

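View pics/scene0z.png

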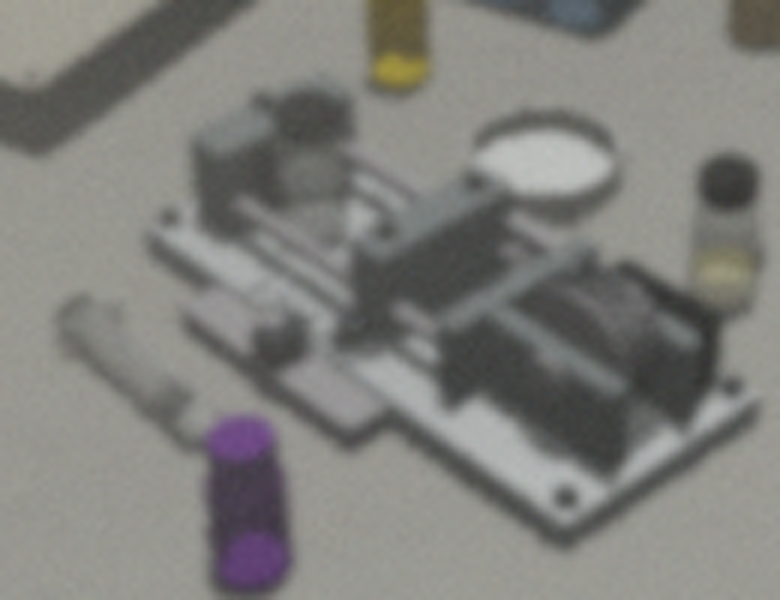

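```bash
cat >> h.py <<'E'
def z2p(u,v,s=6.4,ox=190,oy=165): return ((u+.5)/s-.5+ox,(v+.5)/s-.5+oy)
E
python3 - <<'E'
from h import *
c=load('top0.png')
C=[onz(c,z2p(*q),0.014)[:2] for q in [(133,40),(748,205),(685,465),(62,297)]]
C=np.array(C);print(C.round(4)); FL,FR,NR,NL=C
print('len',np.linalg.norm(FL-FR),np.linalg.norm(NL-NR),np.linalg.norm(FL-NL),np.linalg.norm(FR-NR))
y=(FL-FR)+(NL-NR); y/=np.linalg.norm(y); x=np.array([y[1],-y[0]]); o=C.mean(0)
print('o',o,'y',y,'x',x, 'ang',np.degrees(np.arctan2(x[1],x[0])))
def loc(p): d=p[:2]-o; return np.round([d@x*1000,d@y*1000],1)
for n,q,z in [('gauge screw',(312,400),.036),('gauge tip',(318,370),.022),('jawtip',(368,368),.022),('wheel',(632,303),.072),('vialcap',(214,195),.074),('jaw top',(398,238),.057),('fixed jaw',(150,175),.056)]:
    p=onz(c,z2p(*q),z); print(n,p.round(4),loc(p))
print('wheel_top', o+y*-.085)
E
```

```text
[[ 0.621   0.0192]
 [ 0.5601 -0.211 ]
 [ 0.463  -0.1872]
 [ 0.5245  0.0443]]
len 0.23805563585256356 0.23948541371964047 0.09970475394963117 0.09994031162330483
o [ 0.54214939 -0.08367517] y [0.2562391  0.96661343] x [ 0.96661343 -0.2562391 ] ang -14.847020102279211
gauge screw [ 0.4858 -0.0498  0.036 ] [-63.2  18.3]
gauge tip [ 0.4974 -0.0513  0.022 ] [-51.6  19.8]
jawtip [ 0.4982 -0.0697  0.022 ] [-46.1   2.2]
wheel [ 0.5189 -0.1637  0.072 ] [ -2.  -83.3]
vialcap [ 0.5562 -0.0163  0.074 ] [-3.7 68.7]
jaw top [ 0.5429 -0.0809  0.057 ] [0.1 2.9]
fixed jaw [0.5653 0.0081 0.056 ] [-1.1 94.6]
wheel_top [ 0.52036907 -0.16583731]
```

```bash
cat >> h.py <<'E'
O=np.array([.54215,-.08368]); Y=np.array([.25624,.96661]); X=np.array([Y[1],-Y[0]])
def W(x,y): return O+x*X+y*Y
def loc(p): d=np.array(p)[:2]-O; return np.round([d@X*1000,d@Y*1000],1)
E
python3 - <<'E'
from h import *
s=sense();R=s['ee_rot']
t=np.append(W(0,-.097),.13); print(t)
R0=np.array([[-.898,-.44,0],[-.44,.898,0],[0,0,-1]])
print(R0.T@(t-[.275,-.561,.223]))
Rt=np.column_stack([np.append(-X,0),np.append(Y,0),[0,0,-1]])
print(cv2.Rodrigues(R.T@Rt)[0].T)
E
```

```text
[ 0.51729472 -0.17744117  0.13      ]
[-0.38634654  0.23782615  0.093     ]
[[ 1.55352515e-03 -6.98759497e-04  7.14827446e-01]]
```

{"fn": "jog_arm", "kwargs": {
  "moves": [
    [1,-0.03,0.02,0,0,0,0.07],
    [1,-0.063,0.039,0,0,0,0.14],
    [1,-0.097,0.06,0,0,0,0.21],
    [1,-0.13,0.08,0,0,0,0.28],
    [1,-0.164,0.101,0,0,0,0.35],
    [1,-0.198,0.122,0,0,0,0.42],
    [1,-0.23,0.142,0,0,0,0.49],
    [1,-0.264,0.163,0,0,0,0.56],
    [1,-0.298,0.183,0,0,0,0.64],
    [1,-0.325,0.2,0,0.001,-0.001,0.715]
  ]
}}

```text
time_s: 0.98
tcp_pos: [0.48, -0.2362, 0.2225]
ee_rot: [[-0.966, 0.259, 0.001], [0.259, 0.966, -0.001], [-0.001, -0.0, -1.0]]
wrist_force: [0.7, -0.4, 1.3]
gripper_width: 0.326
```

```bash
python3 - <<'E'
from h import *
c=snap('wrist','w1.png')
s=sense(); R=s['ee_rot'];print(s['tcp_pos'],R.round(3).tolist(),s['wrist_force'],s['gripper_width'],s['time_s'])
t=np.append(W(0,-.097),.1);print(R.T@(t-s['tcp_pos']),loc(s['tcp_pos']))
E
```

```text
[ 0.48235653 -0.23331168  0.22238698] [[-0.966, 0.258, 0.003], [0.258, 0.966, 0.0], [-0.003, 0.001, -1.0]] [1.76432421 1.178389   0.24435221] 0.27487203873393234 1.0333
[-0.0189549   0.06290189  0.1224942 ] [ -19.5 -160. ]
```

View pics/w1.png

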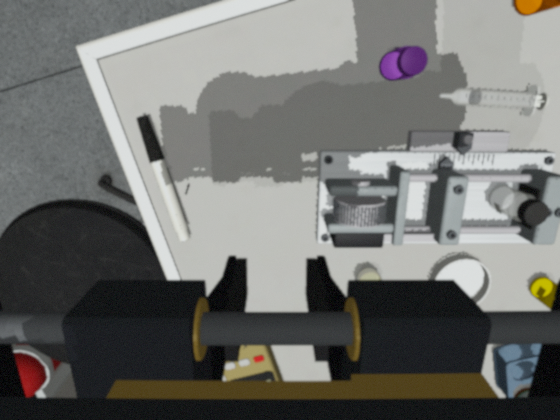

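The wrist view shows the stand horizontally. The wheel is at (360,207), the jaw pointer near (445,163) and the gauge at (463,140). Next I'll hover over the wheel.

{"fn": "jog_arm", "kwargs": {
  "moves": [
    [1,-0.005,0.012,0.02,0,0,0],
    [1,-0.01,0.025,0.04,0,0,0],
    [1,-0.015,0.04,0.06,0,0,0],
    [1,-0.019,0.063,0.08,0,0,0],
    [1,-0.019,0.063,0.1,0,0,0],
    [1,-0.019,0.063,0.115,0,0,0],
    [1,-0.019,0.063,0.12,0,0,0],
    [1,-0.019,0.063,0.12,0,0,0],
    [1,-0.019,0.063,0.12,0,0,0],
    [1,-0.019,0.063,0.12,0,0,0]
  ]
}}

```text
time_s: 1.87
tcp_pos: [0.5143, -0.183, 0.1037]
ee_rot: [[-0.967, 0.256, 0.003], [0.256, 0.967, -0.001], [-0.004, -0.0, -1.0]]
wrist_force: [0.2, 0.9, -0.2]
gripper_width: 0.004
```

```bash
python3 - <<'E'
from h import *
c=snap('wrist','w2.png');t=snap('top','t2.png');
s=sense(); R=s['ee_rot'];print(s['tcp_pos'],R.round(3).tolist(),s['wrist_force'],s['gripper_width'],s['time_s'])
print(loc(s['tcp_pos']), proj(c,np.append(W(0,-.085),.072)),proj(c,s['tcp_pos']))
E
```

```text
[ 0.5142344  -0.18290904  0.10376274] [[-0.967, 0.257, 0.004], [0.257, 0.967, -0.001], [-0.004, -0.0, -1.0]] [ 0.49998869  0.27873732 -0.32256706] 0.008339844455840366 1.9667
[  -1.6 -103.1] [309.62789964 250.16583504] [278.31154218 273.49120254]
```

View pics/w2.png

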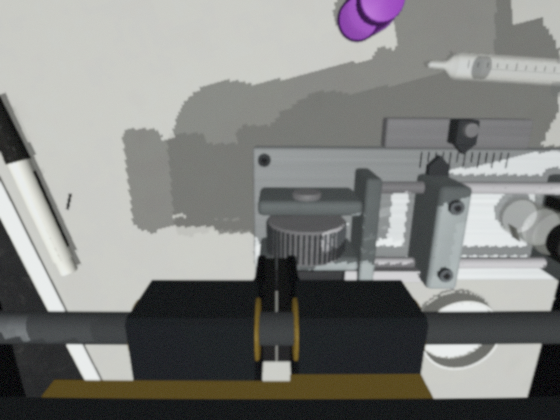

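```bash
python3 - <<'E'
from h import *
c=load('w2.png'); f=c['frame'][105:185,400:520,::-1]
cv2.imwrite('pics/w2z.png',cv2.resize(f,None,fx=6.5,fy=6.5,interpolation=cv2.INTER_CUBIC))
E
```

```text
(no output)
```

View pics/w2z.png

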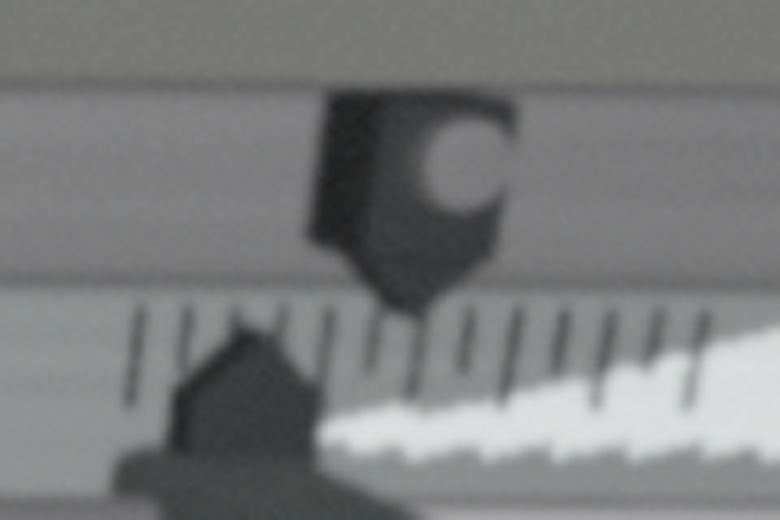

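```bash
python3 - <<'E'
from h import *
c=load('w2.png')
for z in(.022,.028):
  a=onz(c,z2p(408,312,6.5,400,105),z);b=onz(c,z2p(248,330,6.5,400,105),z);print(z,loc(a),loc(b))
t=np.append(W(0.0,-.096),.076);s=sense();R=s['ee_rot'];print(R.T@(t-s['tcp_pos']))
E
```

```text
0.022 [-48.2  19.4] [-46.3   3.2]
0.028 [-49.2  16.4] [-47.3   0.6]
[-0.00145093  0.00707475  0.02776715]
```

{"fn": "jog_arm", "kwargs": {
  "moves": [
    [1,-0.001,0.004,0.005,0,0,0],
    [1,-0.0015,0.008,0.01,0,0,0],
    [1,-0.0015,0.01,0.016,0,0,0],
    [1,-0.0015,0.01,0.021,0,0,0],
    [1,-0.0015,0.01,0.024,0,0,0],
    [1,-0.0015,0.01,0.026,0,0,0],
    [1,-0.0015,0.01,0.027,0,0,0],
    [1,-0.0015,0.01,0.028,0,0,0],
    [1,-0.0015,0.01,0.028,0,0,0],
    [1,-0.0015,0.01,0.028,0,0,0]
  ]
}}

```text
time_s: 2.8
tcp_pos: [0.5177, -0.1734, 0.0747]
ee_rot: [[-0.967, 0.256, 0.001], [0.256, 0.967, -0.001], [-0.002, -0.001, -1.0]]
wrist_force: [0.5, -1.7, -0.1]
gripper_width: 0.004
```

```bash
python3 - <<'E'
from h import *
s=sense();print(s['tcp_pos'],loc(s['tcp_pos']),s['wrist_force'],s['time_s'])
E
```

```text
[ 0.5176831  -0.17343442  0.07465256] [ -0.7 -93. ] [ 0.47920662 -1.73733497 -0.08852576] 2.8
```

{"fn": "jog_arm", "kwargs": {
  "moves": [
    [1,0,0,0.0005,0,0,0],
    [1,0,0,0.001,0,0,0],
    [1,0,0,0.0015,0,0,0],
    [1,0,0,0.002,0,0,0],
    [1,0,0,0.0025,0,0,0],
    [1,0,0,0.0025,0,0,0],
    [1,0,0,0.0025,0,0,0],
    [1,0,0,0.0025,0,0,0],
    [1,0,0,0.0025,0,0,0],
    [1,0,0,0.0025,0,0,0]
  ]
}}

```text
time_s: 3.63
tcp_pos: [0.5177, -0.1734, 0.0722]
ee_rot: [[-0.967, 0.256, 0.001], [0.256, 0.967, -0.001], [-0.001, -0.001, -1.0]]
wrist_force: [-0.6, -0.3, 1.6]
gripper_width: 0.007
```

{"fn": "jog_arm", "kwargs": {
  "moves": [
    [1,0,0,0.0003,0,0,0],
    [1,0,0,0.0005,0,0,0],
    [1,0,0,0.0005,0,0,0],
    [1,0,0,0.0005,0,0,0],
    [1,0,0,0.0005,0,0,0],
    [1,0,0,0.0005,0,0,0],
    [1,0,0,0.0005,0,0,0],
    [1,0,0,0.0005,0,0,0],
    [1,0,0,0.0005,0,0,0],
    [1,0,0,0.0005,0,0,0]
  ]
}}

```text
time_s: 4.47
tcp_pos: [0.5177, -0.1734, 0.072]
ee_rot: [[-0.967, 0.256, 0.001], [0.256, 0.967, -0.001], [-0.002, -0.001, -1.0]]
wrist_force: [-1.6, 0.1, 4.7]
gripper_width: 0.006
```

```bash
python3 - <<'E'
from h import *
for i in range(3):
  capture('top') if i else 0
  s=sense();print(s['tcp_pos'],s['wrist_force'],s['time_s'])
E
```

```text
[ 0.51772132 -0.173401    0.07199301] [-1.57664833  0.10692448  4.70903583] 4.4667
[ 0.51768847 -0.17341236  0.07198097] [-1.83151143  0.12501101  5.30971424] 4.5167
[ 0.51772928 -0.17339659  0.07199169] [-1.67658226  0.78376332  4.76128025] 4.5667
```

Contact is at about 5 N. First stroke is 14 mm.

{"fn": "jog_arm", "kwargs": {
  "moves": [
    [1,0,0.001,0.0001,0,0,0],
    [1,0,0.003,0.0001,0,0,0],
    [1,0,0.005,0.0001,0,0,0],
    [1,0,0.007,0.0001,0,0,0],
    [1,0,0.009,0.0001,0,0,0],
    [1,0,0.011,0.0001,0,0,0],
    [1,0,0.013,0.0001,0,0,0],
    [1,0,0.014,0.0001,0,0,0],
    [1,0,0.014,0.0001,0,0,0],
    [1,0,0.014,0.0001,0,0,0]
  ]
}}

```text
time_s: 5.4
tcp_pos: [0.5214, -0.1599, 0.0722]
ee_rot: [[-0.967, 0.256, 0.002], [0.256, 0.967, -0.001], [-0.002, -0.001, -1.0]]
wrist_force: [-1.9, 0.4, 7.4]
gripper_width: 0.004
```

```bash
python3 - <<'E'
from h import *
c=snap('wrist','w3.png')
s=sense();print(s['tcp_pos'],loc(s['tcp_pos']),s['wrist_force'],s['time_s'])
g=proj(c,np.append(W(-.0482,.0194),.022)); print(g)
x,y=int(g[0])-70,int(g[1])-50; print(x,y)
f=c['frame'][y:y+90,x:x+120,::-1]
cv2.imwrite('pics/w3z.png',cv2.resize(f,None,fx=6.5,fy=6.5,interpolation=cv2.INTER_CUBIC))
E
```

```text
[ 0.52137795 -0.15992981  0.07220317] [ -0.5 -79. ] [-2.22581297  0.23766722  6.49673272] 5.45
[447.3842497  159.44278753]
377 109
```

View pics/w3z.png

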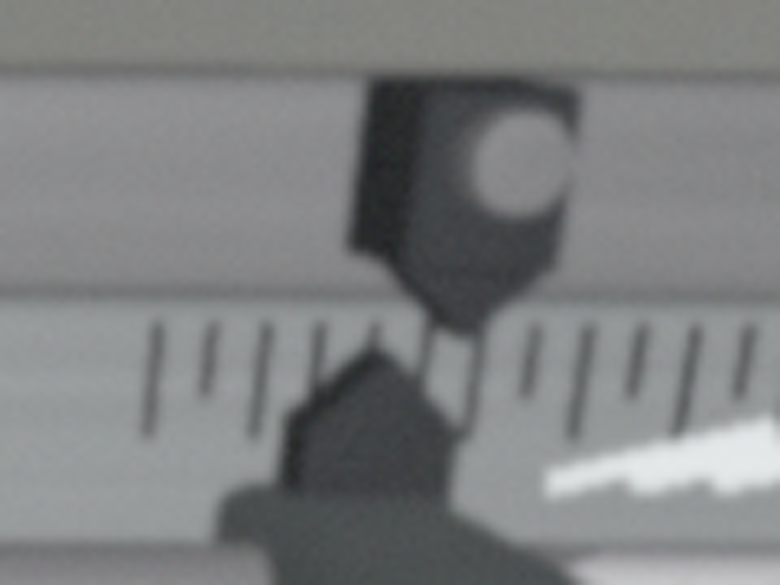

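```bash
python3 - <<'E'
from h import *
c=load('w3.png')
a=onz(c,z2p(462,328,6.5,377,109),.022);b=onz(c,z2p(376,348,6.5,377,109),.022);print(loc(a),loc(b))
E
```

```text
[-48.4  19.5] [-46.6  12. ]
```

The jaw moved 8.8 mm, so 7.5 mm remains (12.5 mm of fingertip travel). I'll lift, go back and repeat.

{"fn": "jog_arm", "kwargs": {
  "moves": [
    [1,0,0,-0.003,0,0,0],
    [1,0,0,-0.007,0,0,0],
    [1,0,-0.004,-0.008,0,0,0],
    [1,0,-0.009,-0.008,0,0,0],
    [1,0,-0.013,-0.008,0,0,0],
    [1,0,-0.013,-0.007,0,0,0],
    [1,0,-0.013,-0.005,0,0,0],
    [1,0,-0.013,-0.003,0,0,0],
    [1,0,-0.013,-0.002,0,0,0],
    [1,0,-0.013,-0.0015,0,0,0]
  ]
}}

```text
time_s: 6.28
tcp_pos: [0.5177, -0.1723, 0.0725]
ee_rot: [[-0.967, 0.256, 0.0], [0.256, 0.967, -0.001], [-0.001, -0.001, -1.0]]
wrist_force: [0.6, 0.9, 0.7]
gripper_width: 0.003
```

{"fn": "jog_arm", "kwargs": {
  "moves": [
    [1,0,0,0.0003,0,0,0],
    [1,0,0,0.0006,0,0,0],
    [1,0,0,0.0009,0,0,0],
    [1,0,0,0.0012,0,0,0],
    [1,0,0,0.0015,0,0,0],
    [1,0,0,0.0015,0,0,0],
    [1,0,0,0.0015,0,0,0],
    [1,0,0,0.0015,0,0,0],
    [1,0,0,0.0015,0,0,0],
    [1,0,0,0.0015,0,0,0]
  ]
}}

```text
time_s: 7.12
tcp_pos: [0.5178, -0.1724, 0.0721]
ee_rot: [[-0.967, 0.256, 0.001], [0.256, 0.967, -0.001], [-0.001, -0.001, -1.0]]
wrist_force: [-1.6, 0.4, 5.5]
gripper_width: 0.005
```

{"fn": "jog_arm", "kwargs": {
  "moves": [
    [1,0,0.001,0,0,0,0],
    [1,0,0.003,0,0,0,0],
    [1,0,0.005,0,0,0,0],
    [1,0,0.007,0,0,0,0],
    [1,0,0.009,0,0,0,0],
    [1,0,0.011,0,0,0,0],
    [1,0,0.012,0,0,0,0],
    [1,0,0.012,0,0,0,0],
    [1,0,0.012,0,0,0,0],
    [1,0,0.012,0,0,0,0]
  ]
}}

```text
time_s: 7.95
tcp_pos: [0.5209, -0.1609, 0.0723]
ee_rot: [[-0.967, 0.256, 0.001], [0.256, 0.967, -0.001], [-0.002, -0.001, -1.0]]
wrist_force: [-2.0, 0.6, 6.0]
gripper_width: 0.005
```

```bash
cat >> h.py <<'E'
def look(fn):
    c=snap('wrist',fn)
    s=sense();print(s['tcp_pos'],loc(s['tcp_pos']),s['wrist_force'],s['time_s'])
    g=proj(c,np.append(W(-.0483,.0195),.022)); x,y=int(g[0])-60,int(g[1])-50; print(x,y)
    f=c['frame'][y:y+90,x:x+120,::-1]
    cv2.imwrite('pics/z'+fn,cv2.resize(f,None,fx=6.5,fy=6.5,interpolation=cv2.INTER_CUBIC))
E
python3 -c "
from h import *
look('w4.png')"
```

```text
[ 0.52093394 -0.16091757  0.07230185] [ -0.7 -80.1] [-2.93963511  0.63829566  6.23444018] 8.0
389 109
```

View pics/zw4.png

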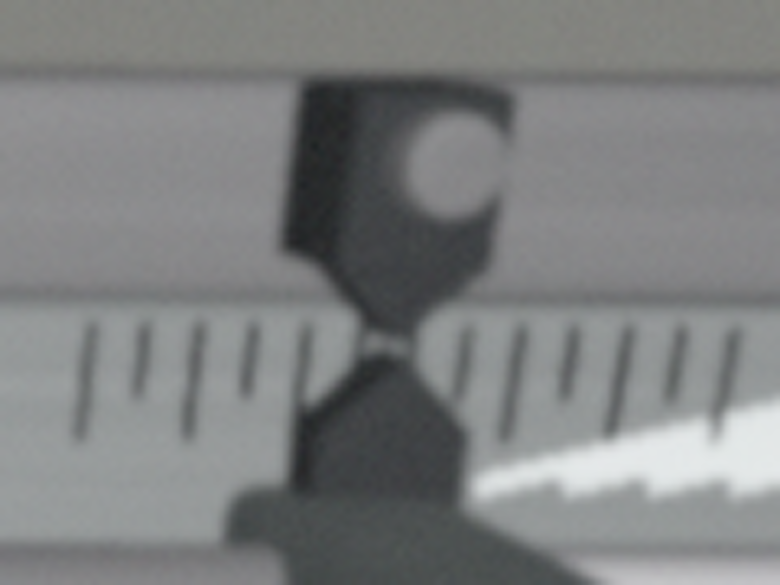

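Tips look nearly opposite: the gauge tip is at (394,328) and the jaw tip at (386,352) in the zoom. I'll lift and look from nearly straight above.

{"fn": "jog_arm", "kwargs": {
  "moves": [
    [1,0,0,-0.004,0,0,0],
    [1,0,0,-0.012,0,0,0],
    [1,0,0,-0.025,0,0,0],
    [1,0.005,0.02,-0.045,0,0,0],
    [1,0.01,0.05,-0.065,0,0,0],
    [1,0.01,0.08,-0.08,0,0,0],
    [1,0.01,0.1,-0.09,0,0,0],
    [1,0.01,0.1,-0.09,0,0,0],
    [1,0.01,0.1,-0.09,0,0,0],
    [1,0.01,0.1,-0.09,0,0,0]
  ]
}}

```text
time_s: 8.83
tcp_pos: [0.5362, -0.0617, 0.161]
ee_rot: [[-0.967, 0.256, 0.0], [0.256, 0.967, -0.001], [-0.0, -0.001, -1.0]]
wrist_force: [0.1, 0.7, -0.3]
gripper_width: 0.003
```

```bash
python3 -c "
from h import *
look('w5.png')
c=load('w4.png')
a=onz(c,z2p(394,328,6.5,389,109),.022);b=onz(c,z2p(386,352,6.5,389,109),.022);print(loc(a),loc(b))
"
```

```text
[ 0.53600243 -0.06214208  0.16065552] [-11.5  19.2] [ 0.18297452 -1.09056345 -0.13688842] 8.8833
217 104
[-48.6  19.4] [-46.4  19. ]
```

View pics/zw5.png

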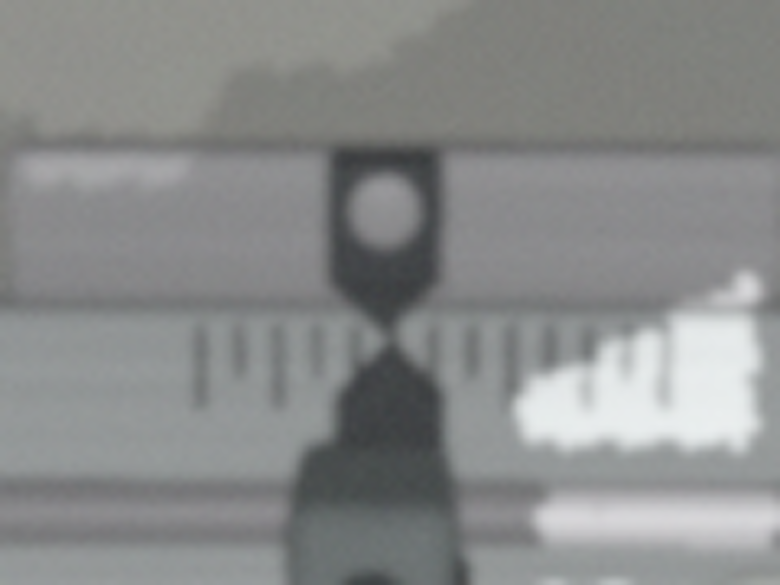

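View pics/w5.png

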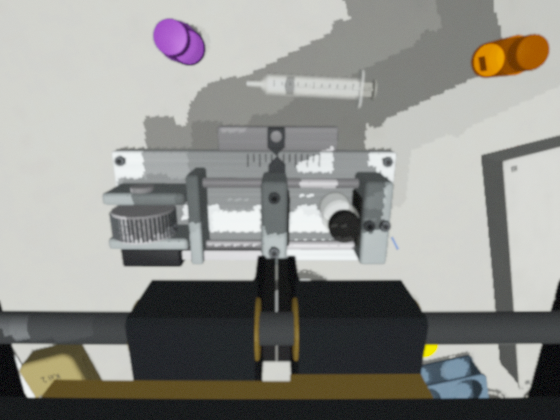

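From above, the tips meet point to point, at (386,325) and (390,342) in the zoom, an offset of well under 1 mm. The vial stands upright at about (340,215), and the hand is clear at z = 0.16 m. I'm handing in.

```bash
python3 -c "
from station import *
print(finish_job())
s=sense();print(s['time_s'],s['wrist_force'])"
```

```text
the job is handed in; nothing more can be done
None
the job is handed in; nothing more can be done
```

I closed the jaw with two strokes of the shut fingertips on top of the wheel, pressing about 5–7 N: 14 mm, then 12 mm after a lift and return. I then raised the hand clear of everything and handed the job in at about 9 s; no verdict was reported.

- **Alignment:** The wrist view from almost straight above showed the jaw's pointer and the gauge's tip point to point, under about 0.6 mm apart. An oblique view just before, measured with the camera calibration, gave about 0.4 mm. The tolerance is 2.5 mm, and both views agreed.
- **Vial:** It stood upright near the fixed jaw in the last picture, with a clear gap to the sliding jaw. I checked its position by eye only and did not measure it again.
- **Bystanders:** Nothing looked disturbed and the hand never went near them, but I did not measure their positions again.
- **Jaw travel:** The first stroke moved the jaw about 8.8 mm against 8.4 mm expected. That difference is within measuring error, and no check failed.

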